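# Reverse a row of sockets for the customer

### The arm

A 6-joint arm with a two-finger parallel gripper is mounted at the origin on the work surface. World frame = base frame: x ahead of the robot, y to its left, z up, the work surface at z = 0. Lengths are in m, angles in rad, forces in N, time in s.
With the tool pointing down it reaches from about 0.375 to 0.925 m from the base axis. Payload 5.7 kg.
Tool frame: the origin (TCP) lies on the centre line of the jaws, within the pads' length; the fingertips stand 19 mm ahead of it and the grasp point (between the pads) is the TCP; z points along the fingers, y is the line along which they close (so a half turn about z gives the same grasp; the last joint's range is limited). The gripper opens to 85 mm and grips with 20 to 120 N. Pads are 22 mm wide; open, the fingers measure 114 mm over their backs; the gripper's body (76 mm by 85 mm) begins 54 mm behind the grasp point. The pads swing forward as they close: fully open they stand 13 mm farther back than shut.
Start: joints at [1.156, 0.359, 1.51, -0, 1.272, -0.115], TCP at [0.177, 0.573, 0.224] pointing down, gripper open.
Joint ranges: [-2.97, 2.97], [-1.01, 2.36], [0.21, 2.38], [-0.96, 4.11], [0.2, 2.71], [-2.98, 2.98]. Speed limits (rad/s): [2.39, 2.39, 3.14, 3.14, 3.14, 3.14].

### API

Orientations are given as [roll, pitch, yaw] about the fixed x, y, z axes, in that order (R = Rz(yaw) Ry(pitch) Rx(roll)).
In Python, from bench import bot gives the robot as it stands. The module is installed in compiled form; this text tells all that it offers.
- The arm moves only by the tool carry_out, never from a script. Its argument "deltas" is a list of rows, each an object of numbers: "tx", "ty", "tz": the shift along the tool's x, y, z in mm; "ax", "ay", "az": the turn, a rotation vector about the tool's x, y, z in degrees; "gripper": the closure in counts, from 0 (fully open) to 255 (shut). In form: [{"tx": .., "ty": .., "tz": .., "ax": .., "ay": .., "az": .., "gripper": ..}, ...]. A call has 1 to 10 rows; each row is the pose to reach, as a shift and turn from the pose commanded when the call began, along the tool's axes at that moment; what a row does not reach only later rows make up. A row lasts 1/10 s, in which the tool goes at most 50 mm and 8.59 degrees, less where a joint would pass 70% of its speed; a pose out of reach is approached as far as the arm can. A call with a gripper value outside its range is refused whole. The fingers move at their own pace and stop on an object; "grip_force" is the grip in N (left out, the last holds). Time passes only in rows, so rows that repeat a pose let the fingers close. It gives the time, the measured TCP pose, the force, the opening and the grip force at its end, in the units of the state.
- bot.get_obs(): the state, without advancing time (a new reading comes with each control period).
- bot.camera(name): name is "scene" or "top" or "wrist"; returns the picture (400x640x3 uint8, red, green, blue); there is no depth.
- bot.camera_params(name): a dict with "intrinsics" (3x3 intrinsics, pixels), "rvec" (rotation vector, rad) and "tvec" (3), from world to camera coordinates, as OpenCV has them. Camera axes: x right, y down, z forward; pixel columns grow to the right and rows downward; lengths in m; the calibration is good to about 2 mm. A picture is of the moment at which its call begins: read the wrist's pose just before it. camera_params takes no time and is no camera call; for the wrist camera it gives the pose at the moment of the call.
- bot.finish_job(): hands the job in; it is judged then, once.
The state is a dict: "time_s": time; "q": joint angles; "dq": joint speeds; "tau": joint torques, N m; "eef_pos": TCP position; "eef_rot": TCP orientation; "contact_force": force on the tool from outside, world axes, zero at the start; "ft_torque": the same for the moment, N m; "opening": finger opening in m; "grip_force": force on a finger pad.
Only numpy, scipy, OpenCV 4.12 (cv2) and the standard library are available. Lean on these libraries where they do the work, as an engineer would, in place of code of your own. Each camera call takes 0.05 s, during which the arm holds its last target. There are 200 camera calls.

### The job

Move the four colour-sleeved sockets from the black tray to the wooden tray in reverse order, so that the customer across the counter reads the row as the shopkeeper did: the socket nearest the black tray's white end goes to the place farthest from the wooden tray's white end, and so on, one to each place. Keep every socket upright, set it down on the tray floor rather than letting it drop, and leave all four standing.

Things in the scene. Friction and masses are not known exactly. Their poses are not given: they have to be found in the camera images.
- black_tray: Fixed black plastic tray, 62 (x) x 230 (y) mm, walls 6 mm thick and 20 mm high, floor 6 mm above the counter. Four places 50 x 50 mm inside, centred at y = 84, 28, -28, -84 mm, x = 0. White end block, 30 mm high, at y = 115 to 131 mm. Origin: centre of its underside; z up. Holds the sockets at the start. A tag ledge 10 mm high along its -x side reaches to x = -65 mm.
- wood_tray: Fixed light wood tray, 62 (x) x 230 (y) mm, walls 6 mm thick and 20 mm high, floor 6 mm above the counter. Four places 50 x 50 mm inside, centred at y = 84, 28, -28, -84 mm, x = 0. White end block, 30 mm high, at y = 115 to 131 mm. Origin: centre of its underside; z up. Empty at the start; the sockets go here. Either tray may be the left one, turned up to 0.35 rad.
- blue_socket: Loose deep socket with a blue sleeve, upright, black bore up: cylinder 85 mm tall, 28 mm diameter (lowest 12 mm bare steel, 25 mm), about 0.2 kg. Origin: centre of its underside; z along it, up. Starts amid a place of the black tray, on its floor. Neighbours are 56 mm apart centre to centre: grip across the row.
- yellow_socket: Loose deep socket with a yellow sleeve, upright, black bore up: cylinder 85 mm tall, 30 mm diameter (lowest 12 mm bare steel, 27 mm), about 0.2 kg. Origin: centre of its underside; z along it, up. Starts amid a place of the black tray, on its floor. Neighbours are 56 mm apart centre to centre: grip across the row.
- red_socket: Loose deep socket with a red sleeve, upright, black bore up: cylinder 85 mm tall, 32 mm diameter (lowest 12 mm bare steel, 29 mm), about 0.2 kg. Origin: centre of its underside; z along it, up. Starts amid a place of the black tray, on its floor. Neighbours are 56 mm apart centre to centre: grip across the row.
- green_socket: Loose deep socket with a green sleeve, upright, black bore up: cylinder 85 mm tall, 34 mm diameter (lowest 12 mm bare steel, 31 mm), about 0.2 kg. Origin: centre of its underside; z along it, up. Starts amid a place of the black tray, on its floor. Neighbours are 56 mm apart centre to centre: grip across the row.
- blue_tag: Flat blue tag 24 x 44 x 3 mm fixed on the black tray's ledge, 48 mm towards the tray's -x from the place where the blue socket stands at the start; it stays and so records the starting order. Origin: centre of its underside, 10 mm above the counter.
- yellow_tag: Flat yellow tag 24 x 44 x 3 mm fixed on the black tray's ledge, 48 mm towards the tray's -x from the place where the yellow socket stands at the start; it stays and so records the starting order. Origin: centre of its underside, 10 mm above the counter.
- red_tag: Flat red tag 24 x 44 x 3 mm fixed on the black tray's ledge, 48 mm towards the tray's -x from the place where the red socket stands at the start; it stays and so records the starting order. Origin: centre of its underside, 10 mm above the counter.
- green_tag: Flat green tag 24 x 44 x 3 mm fixed on the black tray's ledge, 48 mm towards the tray's -x from the place where the green socket stands at the start; it stays and so records the starting order. Origin: centre of its underside, 10 mm above the counter.

How it is judged:
At the end, for the whole second after the job is handed in: Each socket stands in the wooden tray in the mirror place of its start (counted from the white ends: 1st to 4th, 2nd to 3rd, 3rd to 2nd, 4th to 1st), within 14 mm of that place's centre along and across, underside within 5 mm of the floor, tilt under 0.12 rad, at rest and released (((y of blue_tag in the frame of black_tray between 0.064 and 0.104 m and y of blue_socket in the frame of wood_tray between -0.098 and -0.07 m) or (y of blue_tag in the frame of black_tray between 0.008 and 0.048 m and y of blue_socket in the frame of wood_tray between -0.042 and -0.014 m) or (y of blue_tag in the frame of black_tray between -0.048 and -0.008 m and y of blue_socket in the frame of wood_tray between 0.014 and 0.042 m) or (y of blue_tag in the frame of black_tray between -0.104 and -0.064 m and y of blue_socket in the frame of wood_tray between 0.07 and 0.098 m)) and x of blue_socket in the frame of wood_tray between -0.014 and 0.014 m and z of blue_socket in the frame of wood_tray between 0.001 and 0.011 m and angle between each of blue_socket, yellow_socket, red_socket, green_socket's own z axis and vertical below 0.12 rad and linear speed of each of blue_socket, yellow_socket, red_socket, green_socket below 0.02 m/s and contact force between each of blue_socket, yellow_socket, red_socket, green_socket and the fingers below 0.05 N and ((y of yellow_tag in the frame of black_tray between 0.064 and 0.104 m and y of yellow_socket in the frame of wood_tray between -0.098 and -0.07 m) or (y of yellow_tag in the frame of black_tray between 0.008 and 0.048 m and y of yellow_socket in the frame of wood_tray between -0.042 and -0.014 m) or (y of yellow_tag in the frame of black_tray between -0.048 and -0.008 m and y of yellow_socket in the frame of wood_tray between 0.014 and 0.042 m) or (y of yellow_tag in the frame of black_tray between -0.104 and -0.064 m and y of yellow_socket in the frame of wood_tray between 0.07 and 0.098 m)) and x of yellow_socket in the frame of wood_tray between -0.014 and 0.014 m and z of yellow_socket in the frame of wood_tray between 0.001 and 0.011 m and ((y of red_tag in the frame of black_tray between 0.064 and 0.104 m and y of red_socket in the frame of wood_tray between -0.098 and -0.07 m) or (y of red_tag in the frame of black_tray between 0.008 and 0.048 m and y of red_socket in the frame of wood_tray between -0.042 and -0.014 m) or (y of red_tag in the frame of black_tray between -0.048 and -0.008 m and y of red_socket in the frame of wood_tray between 0.014 and 0.042 m) or (y of red_tag in the frame of black_tray between -0.104 and -0.064 m and y of red_socket in the frame of wood_tray between 0.07 and 0.098 m)) and x of red_socket in the frame of wood_tray between -0.014 and 0.014 m and z of red_socket in the frame of wood_tray between 0.001 and 0.011 m and ((y of green_tag in the frame of black_tray between 0.064 and 0.104 m and y of green_socket in the frame of wood_tray between -0.098 and -0.07 m) or (y of green_tag in the frame of black_tray between 0.008 and 0.048 m and y of green_socket in the frame of wood_tray between -0.042 and -0.014 m) or (y of green_tag in the frame of black_tray between -0.048 and -0.008 m and y of green_socket in the frame of wood_tray between 0.014 and 0.042 m) or (y of green_tag in the frame of black_tray between -0.104 and -0.064 m and y of green_socket in the frame of wood_tray between 0.07 and 0.098 m)) and x of green_socket in the frame of wood_tray between -0.014 and 0.014 m and z of green_socket in the frame of wood_tray between 0.001 and 0.011 m); the robot touches nothing.
It fails at once if a socket is tipped more than 0.7 rad from upright (angle between any of blue_socket, yellow_socket, red_socket, green_socket's own z axis and vertical above 0.7 rad).
It fails at once if a socket is dropped (falls touching nothing, faster than 0.6 m/s: about 18 mm) ((contact force between blue_socket and anything else below 0.01 N and linear speed of blue_socket above 0.6 m/s) or (contact force between yellow_socket and anything else below 0.01 N and linear speed of yellow_socket above 0.6 m/s) or (contact force between red_socket and anything else below 0.01 N and linear speed of red_socket above 0.6 m/s) or (contact force between green_socket and anything else below 0.01 N and linear speed of green_socket above 0.6 m/s)).
It also fails if it takes over 96 s, if anything falls off the work surface, if the arm or the gripper's body presses on something with over 40 N, if the wrist force passes 120 N, or if a joint passes its speed limit or range.

## Working session

There is one attempt and no reset: what is moved stays moved. The work goes in short steps, Python scripts to look and compute and a tool call to move; the robot and the scene stay as the last step left them, time stands still between calls to the robot, and variables do not carry over. Pictures are saved under pics/ and viewed, at most 14 in all, crops included, and the job is handed in when it is done.

Besides the shell and the picture viewer there is one more tool, called as name(argument=value, ...), one argument or row to a line, values as JSON. carry_out: Moves the arm, as the interface text tells. Its arguments: {"type":"object","properties":{"deltas":{"type":"array","items":{"type":"object","properties":{"tx":{"type":"number"},"ty":{"type":"number"},"tz":{"type":"number"},"ax":{"type":"number"},"ay":{"type":"number"},"az":{"type":"number"},"gripper":{"type":"number"}}}},"grip_force":{"type":"number"}},"required":["deltas"]}

```bash
mkdir -p pics
python3 - <<'E'
from bench import bot
import cv2
o=bot.get_obs(); print({k:o[k] for k in ('time_s','eef_pos','eef_rot','opening')})
for n in ('top','scene'):
    im=bot.camera(n); cv2.imwrite(f'pics/{n}0.png',im[:,:,::-1]); print(n,bot.camera_params(n))
E
```

```text
{'time_s': 0.0, 'eef_pos': array([0.17692114, 0.57261116, 0.22315224]), 'eef_rot': array([-3.13977802e+00, -2.06565161e-04,  2.84180634e+00]), 'opening': 0.08570732951290692}
top {'intrinsics': array([[399.08000973,   0.        , 324.05483022],
       [  0.        , 399.08000973, 200.59992309],
       [  0.        ,   0.        ,   1.        ]]), 'rvec': array([ 2.10459647, -2.14150703,  0.22709824]), 'tvec': array([-0.00740675,  0.52148957,  0.67498115])}
scene {'intrinsics': array([[383.05670341,   0.        , 320.28703983],
       [  0.        , 383.05670341, 201.29953144],
       [  0.        ,   0.        ,   1.        ]]), 'rvec': array([ 1.49078977,  2.34051946, -0.64338371]), 'tvec': array([ 0.24146939, -0.36823582,  0.93090334])}
```

View pics/top0.png

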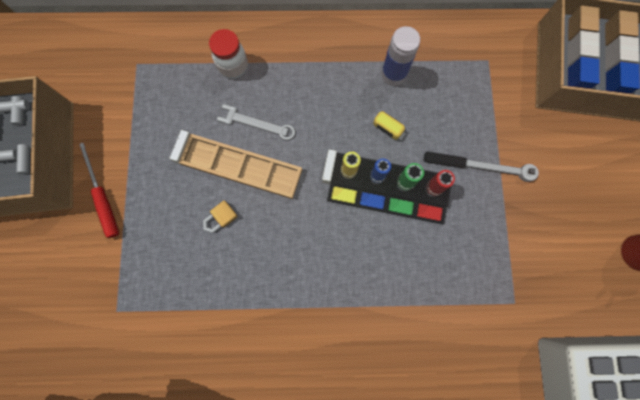

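View pics/scene0.png

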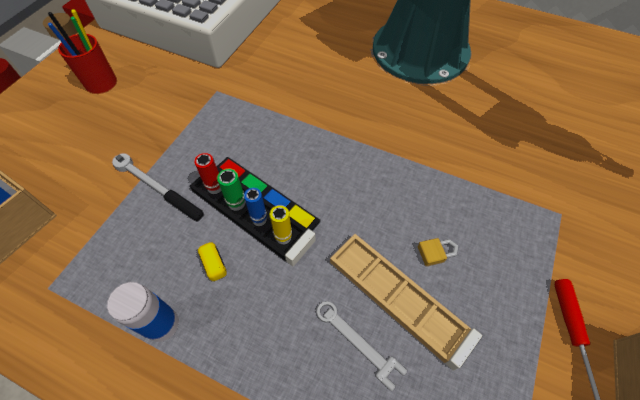

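The top view shows the wooden tray at left: white end near (180,147), far end near (300,180). The black tray is at right, with its white end near (330,166) and then yellow, blue, green and red. Both trays have +y to the left, so red goes to place 1, green to 2, blue to 3 and yellow to 4, counted from the wooden tray's white end.

```bash
cat > h.py <<'E'
from bench import bot
import numpy as np, cv2
def ray(p,uv,z):
    uv=np.atleast_2d(np.float64(uv)); R=cv2.Rodrigues(p['rvec'])[0]; c=-R.T@p['tvec']
    n=cv2.undistortPoints(uv[:,None],p['intrinsics'],None)[:,0]
    d=np.c_[n,np.ones(len(n))]@R
    return c+d*((z-c[2])/d[:,2])[:,None]
COL={'blue':((100,110,60),(128,255,255)),'yellow':((25,130,120),(36,255,255)),'green':((45,90,50),(85,255,255)),'red':((172,130,70),(180,255,255)),
     'white':((0,0,170),(180,45,255)),'wood':((8,70,110),(22,200,255))}
def blobs(im,c,roi,amin=40):
    hsv=cv2.cvtColor(im,cv2.COLOR_RGB2HSV); m=cv2.inRange(hsv,*COL[c])
    if c=='red': m|=cv2.inRange(hsv,(0,130,70),(6,255,255))
    k=np.zeros_like(m); x0,y0,x1,y1=roi; k[y0:y1,x0:x1]=m[y0:y1,x0:x1]
    cs=cv2.findContours(k,cv2.RETR_EXTERNAL,cv2.CHAIN_APPROX_NONE)[0]
    return sorted([q for q in cs if cv2.contourArea(q)>=amin],key=cv2.contourArea,reverse=True)
def cen(q):
    M=cv2.moments(q); return np.array([M['m10'],M['m01']])/M['m00']
def fit(L,W):  # rigid 2D: W = R L + t
    L,W=np.array(L),np.array(W)[:,:2]; l,w=L.mean(0),W.mean(0); a,b=L-l,W-w
    th=np.arctan2((a[:,0]*b[:,1]-a[:,1]*b[:,0]).sum(),(a*b).sum()); c,s=np.cos(th),np.sin(th)
    R=np.array([[c,-s],[s,c]]); t=w-R@l
    return th,t,R,(L@R.T+t-np.array(W))*1e3
def delta(x,y,z,yaw):  # mm/deg in tool axes from present pose
    o=bot.get_obs(); from scipy.spatial.transform import Rotation as Ro
    R=Ro.from_euler('xyz',o['eef_rot']); T=Ro.from_euler('xyz',[np.pi,0,yaw])
    return (R.inv().apply(np.array([x,y,z])-o['eef_pos'])*1e3).round(1),np.degrees((R.inv()*T).as_rotvec()).round(1)
E
python3 - <<'E'
from h import *
im=bot.camera('top'); p=bot.camera_params('top')
W=[];L=[]
for c,y in zip(['yellow','blue','green','red'],[84,28,-28,-84]):
    for q in blobs(im,c,(310,140,460,230)): 
        r=cv2.minAreaRect(q); print(c,cen(q).round(1),r[1],ray(p,cen(q),.013).round(4))
for q in blobs(im,'white',(165,120,345,200)): print('white',cen(q).round(1),cv2.minAreaRect(q),ray(p,cen(q),.03).round(4))
for q in blobs(im,'wood',(165,120,310,205)):
    r=cv2.minAreaRect(q); print('wood',r, ray(p,cv2.boxPoints(r),.02).round(4))
E
```

```text
yellow [343.6 194.4] (23.53710174560547, 12.571745872497559) [[ 0.5408 -0.055   0.013 ]]
blue [372.2 200.1] (24.318397521972656, 13.728127479553223) [[ 0.5286 -0.1098  0.013 ]]
blue [379.7 170.7] (16.26345443725586, 21.21320343017578) [[ 0.587 -0.127  0.013]]
green [400.8 205.9] (24.710634231567383, 13.924245834350586) [[ 0.5164 -0.1643  0.013 ]]
green [409.2 178. ] (19.137157440185547, 25.793560028076172) [[ 0.5715 -0.184   0.013 ]]
red [429.5 211.7] (24.71063232421875, 13.532011985778809) [[ 0.5042 -0.219   0.013 ]]
red [437.9 184.1] (18.64533233642578, 20.8968448638916) [[ 0.5583 -0.2392  0.013 ]]
white [178.5 144.8] ((178.4610595703125, 144.98406982421875), (7.740939140319824, 30.83754539489746), 22.2490234375) [[0.6396 0.2612 0.03  ]]
white [328.8 164.7] ((328.838623046875, 164.67471313476562), (7.709470748901367, 30.429975509643555), 11.768289566040039) [[ 0.5956 -0.0273  0.03  ]]
white [266.3 125.8] ((262.36199951171875, 124.48641967773438), (47.01982879638672, 7.264866352081299), 19.653823852539062) [[0.6761 0.0928 0.03  ]]
wood ((240.1695556640625, 165.44290161132812), (119.62582397460938, 32.61009979248047), 16.927513122558594) [[0.6051 0.2633 0.02  ]
 [0.6686 0.2482 0.02  ]
 [0.5943 0.0242 0.02  ]
 [0.5329 0.0427 0.02  ]]
```

Run:
```python
from h import *
thb,tb,Rb,eb=fit([[-.048,.084],[-.048,.028],[-.048,-.028],[-.048,-.084],[0,.123]],[[.5408,-.055],[.5286,-.1098],[.5164,-.1643],[.5042,-.2190],[.5956,-.0273]])
thw,tw,Rw,ew=fit([[-.031,.115],[.031,.115],[.031,-.115],[-.031,-.115],[0,.123]],[[.6051,.2633],[.6686,.2482],[.5943,.0242],[.5329,.0427],[.6396,.2612]])
print(thb,tb,eb.round(1)); print(thw,tw,ew.round(1))
for n,t,R in (('B',tb,Rb),('W',tw,Rw)): print(n,[(R@[0,y]+t).round(4).tolist() for y in(.084,.028,-.028,-.084)])
# socket tops seen: top-of-sleeve check with bore (dark) centres
im=bot.camera('top');p=bot.camera_params('top')
R=cv2.Rodrigues(p['rvec'])[0]
for y in(.084,.028,-.028,-.084):
    P=np.r_[Rb@[0,y]+tb,.091]; uv=cv2.projectPoints(P[None],p['rvec'],p['tvec'],p['intrinsics'],None)[0].ravel()
    im=cv2.circle(im.copy(),tuple(int(v) for v in uv.round()),1,(255,0,255),-1)
for y in(.084,.028,-.028,-.084):
    P=np.r_[Rw@[0,y]+tw,.006]; uv=cv2.projectPoints(P[None],p['rvec'],p['tvec'],p['intrinsics'],None)[0].ravel()
    im=cv2.circle(im,tuple(int(v) for v in uv.round()),1,(255,0,255),-1)
cv2.imwrite('pics/chk.png',cv2.resize(im[110:230,160:470],None,fx=2.58,fy=2.58,interpolation=cv2.INTER_NEAREST)[:,:,::-1])
print(delta(*(Rb@[0,.084]+tb),.16,thb+np.pi/2),delta(*(Rb@[0,.084]+tb),.16,thb-np.pi/2))
```

```text
-0.2177472953203923 [ 0.56929889 -0.14739469] [[-0.2 -0. ]
 [-0.1  0.1]
 [-0.  -0.1]
 [ 0.1 -0. ]
 [ 0.3  0. ]]
-0.3163997393040312 [0.60044578 0.1445411 ] [[ 1.7  0.2]
 [-2.9 -4. ]
 [-0.2  1.4]
 [ 2.3  2.2]
 [-0.9  0.2]]
B [[0.5874, -0.0654], [0.5753, -0.1201], [0.5633, -0.1747], [0.5512, -0.2294]]
W [[0.6266, 0.2244], [0.6092, 0.1712], [0.5917, 0.1179], [0.5743, 0.0647]]
(array([-580.6, -488.4,   63.9]), array([-0.1,  0. , 85.3])) (array([-580.6, -488.4,   63.9]), array([ -0. ,  -0.1, -94.7]))
```

View pics/chk.png

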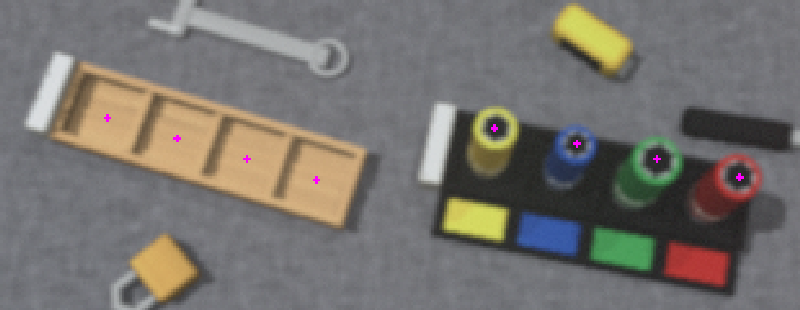

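The overlay fits: the predicted tops land on the four bores, and the place centres sit mid-cell in the wooden tray. Next I move above yellow.

carry_out(
  deltas=[
    {"tx": -38,"ty": -32,"az": 6},
    {"tx": -76,"ty": -64,"az": 12},
    {"tx": -114,"ty": -96,"az": 18},
    {"tx": -152,"ty": -128,"az": 24},
    {"tx": -190,"ty": -160,"az": 30},
    {"tx": -228,"ty": -192,"az": 36},
    {"tx": -266,"ty": -224,"az": 42},
    {"tx": -304,"ty": -256,"az": 48},
    {"tx": -342,"ty": -288,"az": 54},
    {"tx": -380,"ty": -320,"az": 60},
  ],
  grip_force=50,
)

```text
schema error: expected keys tx, ty, tz, ax, ay, az, gripper
```

Run:
```python
from h import *
print(delta(.5874,-.0654,.16,1.353)); o=bot.get_obs(); print(o['time_s'],o['q'])
```

```text
(array([-580.6, -488.5,   63.9]), array([-0.1,  0. , 85.3]))
0.2 [ 1.15587422e+00  3.59301053e-01  1.51102685e+00  3.67900083e-05
  1.27249390e+00 -1.15080993e-01]
```

carry_out(
  deltas=[
    {"tx": -38,"ty": -32,"tz": 0,"ax": 0,"ay": 0,"az": 6,"gripper": 0},
    {"tx": -76,"ty": -64,"tz": 0,"ax": 0,"ay": 0,"az": 12,"gripper": 0},
    {"tx": -114,"ty": -96,"tz": 0,"ax": 0,"ay": 0,"az": 18,"gripper": 0},
    {"tx": -152,"ty": -128,"tz": 0,"ax": 0,"ay": 0,"az": 24,"gripper": 0},
    {"tx": -190,"ty": -160,"tz": 0,"ax": 0,"ay": 0,"az": 30,"gripper": 0},
    {"tx": -228,"ty": -192,"tz": 0,"ax": 0,"ay": 0,"az": 36,"gripper": 0},
    {"tx": -266,"ty": -224,"tz": 0,"ax": 0,"ay": 0,"az": 42,"gripper": 0},
    {"tx": -304,"ty": -256,"tz": 0,"ax": 0,"ay": 0,"az": 48,"gripper": 0},
    {"tx": -342,"ty": -288,"tz": 0,"ax": 0,"ay": 0,"az": 54,"gripper": 0},
    {"tx": -380,"ty": -320,"tz": 0,"ax": 0,"ay": 0,"az": 60,"gripper": 0},
  ],
  grip_force=50,
)

```text
time_s: 1.2
eef_pos: [0.4465, 0.1534, 0.2241]
eef_rot: [3.141, -0.0, 1.79]
contact_force: [0.3, 0.2, -1.1]
opening: 0.0854
grip_force: 0.0
```

Run:
```python
from h import *
print(delta(.5874,-.0654,.16,1.353)); o=bot.get_obs(); print(o['time_s'],o['q'])
```

```text
(array([-244.2,   89.9,   64.2]), array([ 0. , -0. , 25.1]))
1.2 [ 1.84387645e-01  1.73195095e-01  1.77567368e+00  4.33182458e-05
  1.19237848e+00 -3.50565580e-02]
```

carry_out(
  deltas=[
    {"tx": -35,"ty": 13,"tz": 6,"ax": 0,"ay": 0,"az": 4,"gripper": 0},
    {"tx": -75,"ty": 28,"tz": 16,"ax": 0,"ay": 0,"az": 8,"gripper": 0},
    {"tx": -115,"ty": 42,"tz": 27,"ax": 0,"ay": 0,"az": 12,"gripper": 0},
    {"tx": -155,"ty": 57,"tz": 38,"ax": 0,"ay": 0,"az": 16,"gripper": 0},
    {"tx": -195,"ty": 72,"tz": 48,"ax": 0,"ay": 0,"az": 20,"gripper": 0},
    {"tx": -225,"ty": 83,"tz": 58,"ax": 0,"ay": 0,"az": 23,"gripper": 0},
    {"tx": -244,"ty": 90,"tz": 64,"ax": 0,"ay": 0,"az": 25,"gripper": 0},
    {"tx": -244,"ty": 90,"tz": 64,"ax": 0,"ay": 0,"az": 25,"gripper": 0},
  ],
)

```text
time_s: 2.0
eef_pos: [0.5885, -0.0646, 0.159]
eef_rot: [-3.141, 0.0, 1.355]
contact_force: [-0.5, 0.7, 0.9]
opening: 0.0852
grip_force: 0.0
```

Run:
```python
from h import *
print(delta(.5874,-.0654,.065,1.353))
im=bot.camera('wrist'); cv2.imwrite('pics/w1.png',im[:,:,::-1])
```

```text
(array([-0.9, -0.8, 94. ]), array([-0. ,  0. ,  0.1]))
```

View pics/w1.png

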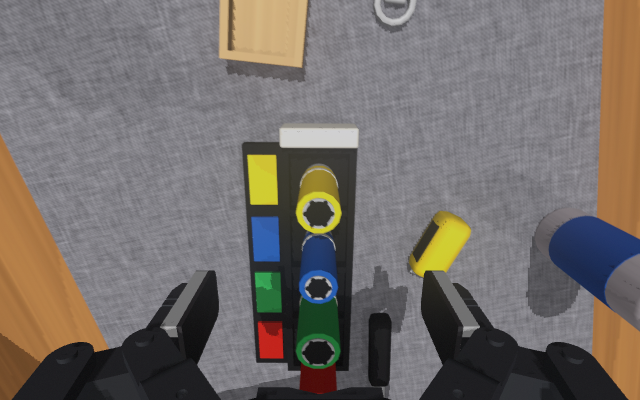

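The wrist view shows the row running down the image, between and ahead of the fingers, with the bores at (318,213), (319,287) and (318,352). I'll check these by projection.

Run:
```python
from h import *
p=bot.camera_params('wrist')
for uv in [(318,213),(319,287),(318,352)]: print(ray(p,uv,.091).round(4))
print(cv2.projectPoints(np.array([[.5885,-.0646,.14]]),p['rvec'],p['tvec'],p['intrinsics'],None)[0])
```

```text
[[ 0.5859 -0.0635  0.091 ]]
[[ 0.5746 -0.1183  0.091 ]]
[[ 0.5618 -0.1736  0.091 ]]
[[[322.81890981 247.43386844]]]
```

The two views agree to within 2 mm. I descend and grip yellow.

carry_out(
  deltas=[
    {"tx": 0,"ty": -1,"tz": 15,"ax": 0,"ay": 0,"az": 0,"gripper": 0},
    {"tx": 0,"ty": -1,"tz": 40,"ax": 0,"ay": 0,"az": 0,"gripper": 0},
    {"tx": 0,"ty": -1,"tz": 70,"ax": 0,"ay": 0,"az": 0,"gripper": 0},
    {"tx": 0,"ty": -1,"tz": 88,"ax": 0,"ay": 0,"az": 0,"gripper": 0},
    {"tx": 0,"ty": -1,"tz": 94,"ax": 0,"ay": 0,"az": 0,"gripper": 0},
    {"tx": 0,"ty": -1,"tz": 94,"ax": 0,"ay": 0,"az": 0,"gripper": 100},
    {"tx": 0,"ty": -1,"tz": 94,"ax": 0,"ay": 0,"az": 0,"gripper": 255},
    {"tx": 0,"ty": -1,"tz": 94,"ax": 0,"ay": 0,"az": 0,"gripper": 255},
    {"tx": 0,"ty": -1,"tz": 94,"ax": 0,"ay": 0,"az": 0,"gripper": 255},
    {"tx": 0,"ty": -1,"tz": 94,"ax": 0,"ay": 0,"az": 0,"gripper": 255},
  ],
)

```text
time_s: 3.05
eef_pos: [0.5876, -0.0627, 0.0674]
eef_rot: [3.139, 0.0, 1.358]
contact_force: [-1.1, -0.1, 5.1]
opening: 0.0279
grip_force: 48.9
```

carry_out(
  deltas=[
    {"tx": 0,"ty": 0,"tz": -10,"ax": 0,"ay": 0,"az": 0,"gripper": 255},
    {"tx": 0,"ty": 0,"tz": -35,"ax": 0,"ay": 0,"az": 0,"gripper": 255},
    {"tx": 0,"ty": 0,"tz": -65,"ax": 0,"ay": 0,"az": 0,"gripper": 255},
    {"tx": 0,"ty": 0,"tz": -90,"ax": 0,"ay": 0,"az": 0,"gripper": 255},
    {"tx": 0,"ty": 0,"tz": -100,"ax": 0,"ay": 0,"az": 0,"gripper": 255},
    {"tx": 0,"ty": 0,"tz": -100,"ax": 0,"ay": 0,"az": 0,"gripper": 255},
  ],
)

```text
time_s: 3.65
eef_pos: [0.5878, -0.0628, 0.1679]
eef_rot: [3.138, 0.0, 1.358]
contact_force: [0.1, 0.1, -1.5]
opening: 0.0278
grip_force: 49.7
```

Run:
```python
from h import *
o=bot.get_obs(); print(o['eef_pos'],o['opening'],o['contact_force'],delta(.5743,.0647,.165,1.254))
im=bot.camera('wrist'); cv2.imwrite('pics/w2.png',im[:,:,::-1])
```

```text
[ 0.58778695 -0.06276817  0.16788272] 0.02784234483711967 [ 0.05867383  0.1155273  -1.53750442] (array([121.8, -40.1,   2.7]), array([ 0.2, -0. ,  6. ]))
```

View pics/w2.png

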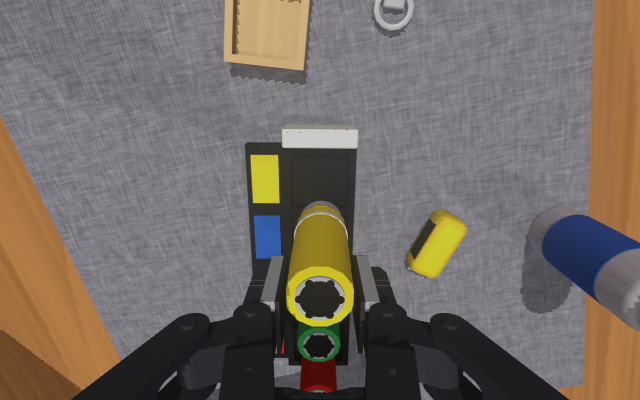

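Yellow is held upright between the pads, with its bore at (320,298). I'll check its offset from the TCP.

Run:
```python
from h import *
p=bot.camera_params('wrist'); o=bot.get_obs()
P=ray(p,(320,298),.192)[0]; c,s=np.cos(1.358),np.sin(1.358); d=P-o['eef_pos']; print(P,d, 'along tool x',(c*d[0]+s*d[1])*1e3,'tool y',(s*d[0]-c*d[1])*1e3)
```

```text
[ 0.58621997 -0.06402562  0.192     ] [-0.00052527 -0.00146029  0.02566892] along tool x -1.5382840200108474 tool y -0.20501469486667326
```

carry_out(
  deltas=[
    {"tx": 10,"ty": -3,"tz": 0,"ax": 0,"ay": 0,"az": 0,"gripper": 255},
    {"tx": 30,"ty": -10,"tz": 0,"ax": 0,"ay": 0,"az": 1,"gripper": 255},
    {"tx": 60,"ty": -20,"tz": 0,"ax": 0,"ay": 0,"az": 3,"gripper": 255},
    {"tx": 90,"ty": -30,"tz": 0,"ax": 0,"ay": 0,"az": 4,"gripper": 255},
    {"tx": 112,"ty": -37,"tz": 0,"ax": 0,"ay": 0,"az": 5,"gripper": 255},
    {"tx": 122,"ty": -40,"tz": 0,"ax": 0,"ay": 0,"az": 6,"gripper": 255},
    {"tx": 122,"ty": -40,"tz": 0,"ax": 0,"ay": 0,"az": 6,"gripper": 255},
  ],
)

```text
time_s: 4.4
eef_pos: [0.5716, 0.0674, 0.1643]
eef_rot: [-3.138, 0.001, 1.256]
contact_force: [0.6, -0.0, -2.5]
opening: 0.028
grip_force: 49.7
```

Run:
```python
from h import *
o=bot.get_obs(); print(o['eef_pos'],o['eef_rot'],delta(.5743,.0647,.165,1.254))
im=bot.camera('wrist'); cv2.imwrite('pics/w3.png',im[:,:,::-1])
p=bot.camera_params('wrist')
R=ray(p,[(0,0)],.02)
tw=np.array([.6004,.1445]);th=-.3164;c,s=np.cos(th),np.sin(th)
for x,y in((-.031,-.115),(.031,-.115),(.031,.115),(-.031,.115)):
    q=np.array([[c*x-s*y+tw[0],s*x+c*y+tw[1],.02]]); print(cv2.projectPoints(q,p['rvec'],p['tvec'],p['intrinsics'],None)[0].ravel().round(1))
```

```text
[0.57159742 0.06739242 0.16434208] [-3.13810938e+00  5.38535990e-04  1.25569605e+00] (array([-1.7,  3.4, -0.7]), array([-0.2,  0. ,  0.1]))
[288.2 214.4]
[358.4 214.5]
[ 370.8 -103.3]
[ 278.9 -103.3]
```

View pics/w3.png

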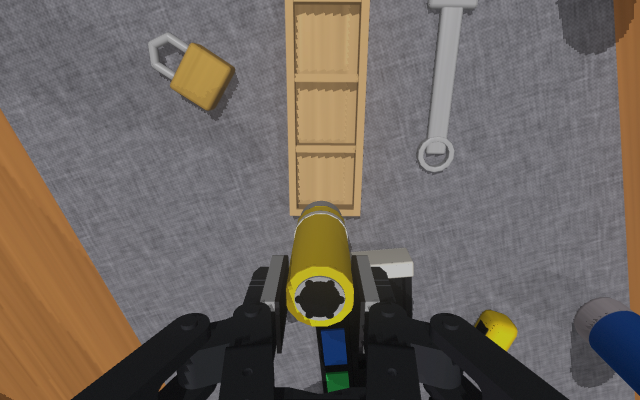

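The tray's end corners show at (290,216) and (361,215), within 2 mm of prediction. I make a small correction and lower.

carry_out(
  deltas=[
    {"tx": -2,"ty": 4,"tz": 10,"ax": 0,"ay": 0,"az": 0,"gripper": 255},
    {"tx": -2,"ty": 4,"tz": 35,"ax": 0,"ay": 0,"az": 0,"gripper": 255},
    {"tx": -2,"ty": 4,"tz": 65,"ax": 0,"ay": 0,"az": 0,"gripper": 255},
    {"tx": -2,"ty": 4,"tz": 85,"ax": 0,"ay": 0,"az": 0,"gripper": 255},
    {"tx": -2,"ty": 4,"tz": 92,"ax": 0,"ay": 0,"az": 0,"gripper": 255},
    {"tx": -2,"ty": 4,"tz": 95,"ax": 0,"ay": 0,"az": 0,"gripper": 255},
    {"tx": -2,"ty": 4,"tz": 97,"ax": 0,"ay": 0,"az": 0,"gripper": 255},
    {"tx": -2,"ty": 4,"tz": 97,"ax": 0,"ay": 0,"az": 0,"gripper": 255},
  ],
)

```text
time_s: 5.25
eef_pos: [0.5773, 0.0618, 0.0696]
eef_rot: [3.14, -0.0, 1.253]
contact_force: [0.8, 0.4, -1.6]
opening: 0.0275
grip_force: 49.6
```

carry_out(
  deltas=[
    {"tx": 0,"ty": 0,"tz": 1,"ax": 0,"ay": 0,"az": 0,"gripper": 255},
    {"tx": 0,"ty": 0,"tz": 2,"ax": 0,"ay": 0,"az": 0,"gripper": 255},
    {"tx": 0,"ty": 0,"tz": 3,"ax": 0,"ay": 0,"az": 0,"gripper": 255},
    {"tx": 0,"ty": 0,"tz": 3,"ax": 0,"ay": 0,"az": 0,"gripper": 255},
  ],
)

```text
time_s: 5.65
eef_pos: [0.5774, 0.0622, 0.0674]
eef_rot: [3.14, -0.001, 1.254]
contact_force: [-1.4, -0.5, 6.3]
opening: 0.0278
grip_force: 50.5
```

carry_out(
  deltas=[
    {"tx": 0,"ty": 0,"tz": 0,"ax": 0,"ay": 0,"az": 0,"gripper": 120},
    {"tx": 0,"ty": 0,"tz": 0,"ax": 0,"ay": 0,"az": 0,"gripper": 0},
    {"tx": 0,"ty": 0,"tz": 0,"ax": 0,"ay": 0,"az": 0,"gripper": 0},
    {"tx": 0,"ty": 0,"tz": 0,"ax": 0,"ay": 0,"az": 0,"gripper": 0},
    {"tx": 0,"ty": 0,"tz": -15,"ax": 0,"ay": 0,"az": 0,"gripper": 0},
    {"tx": 0,"ty": 0,"tz": -45,"ax": 0,"ay": 0,"az": 0,"gripper": 0},
    {"tx": 0,"ty": 0,"tz": -80,"ax": 0,"ay": 0,"az": 0,"gripper": 0},
    {"tx": 0,"ty": 0,"tz": -100,"ax": 0,"ay": 0,"az": 0,"gripper": 0},
    {"tx": 0,"ty": 0,"tz": -100,"ax": 0,"ay": 0,"az": 0,"gripper": 0},
  ],
)

```text
time_s: 6.55
eef_pos: [0.5789, 0.0621, 0.1693]
eef_rot: [3.136, -0.002, 1.254]
contact_force: [1.0, -0.6, 0.1]
opening: 0.0853
grip_force: 0.0
```

```bash
cat >> h.py <<'E'
def look(fn):
    im=bot.camera('top'); p=bot.camera_params('top')
    cv2.imwrite(fn,cv2.resize(im[110:230,160:470],None,fx=2.58,fy=2.58,interpolation=cv2.INTER_CUBIC)[:,:,::-1])
WP=[(.6266,.2244),(.6092,.1712),(.5917,.1179),(.5743,.0647)]
BP=[(.5870,-.0646),(.5750,-.1192),(.5626,-.1742),(.5509,-.2290)]
YW,YB=1.254,1.353
E
python3 - <<'E'
from h import *
o=bot.get_obs(); print(o['eef_pos'],o['eef_rot'],delta(*BP[1],.165,YB))
look('pics/t1.png')
E
```

```text
[0.57893568 0.06206163 0.16925807] [ 3.13552660e+00 -1.82174990e-03  1.25358295e+00] (array([-173.5,   52.8,    4.3]), array([ 0.4, -0.1, -5.7]))
```

View pics/t1.png

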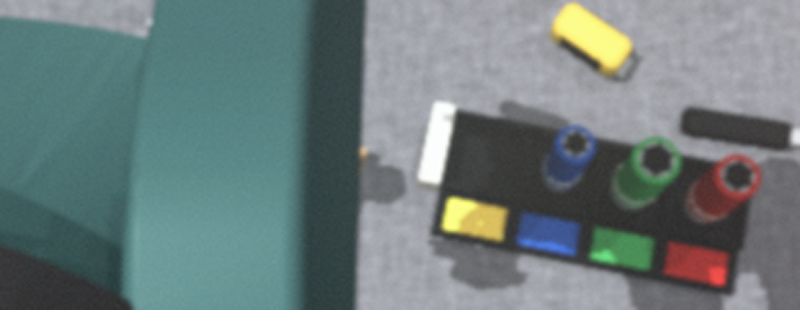

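The arm hides the wooden tray here; the other three sockets are undisturbed. I go above blue and check from there.

carry_out(
  deltas=[
    {"tx": -20,"ty": 6,"tz": 0,"ax": 0,"ay": 0,"az": -1,"gripper": 0},
    {"tx": -60,"ty": 18,"tz": 0,"ax": 0,"ay": 0,"az": -2,"gripper": 0},
    {"tx": -100,"ty": 30,"tz": 0,"ax": 0,"ay": 0,"az": -4,"gripper": 0},
    {"tx": -140,"ty": 42,"tz": 0,"ax": 0,"ay": 0,"az": -5,"gripper": 0},
    {"tx": -165,"ty": 50,"tz": 2,"ax": 0,"ay": 0,"az": -6,"gripper": 0},
    {"tx": -174,"ty": 53,"tz": 3,"ax": 0,"ay": 0,"az": -6,"gripper": 0},
    {"tx": -174,"ty": 53,"tz": 3,"ax": 0,"ay": 0,"az": -6,"gripper": 0},
    {"tx": -174,"ty": 53,"tz": 3,"ax": 0,"ay": 0,"az": -6,"gripper": 0},
  ],
)

```text
time_s: 7.4
eef_pos: [0.5719, -0.1187, 0.1621]
eef_rot: [-3.14, -0.001, 1.358]
contact_force: [-0.3, -0.9, 0.2]
opening: 0.0853
grip_force: 0.0
```

Run:
```python
from h import *
for i in range(2):
    o=bot.get_obs(); print(o['eef_pos'].round(4),o['eef_rot'].round(4),delta(*BP[1],.065,YB)); im=bot.camera('wrist')
look('pics/t2.png')
p=bot.camera_params('wrist')
hsv=cv2.cvtColor(im,cv2.COLOR_RGB2HSV)
for c in('blue','green'):
    q=cv2.inRange(hsv,*COL[c])
    for b in blobs(im,c,(280,0,360,400),100): print(c,cen(b).round(1),cv2.boundingRect(b))
print([cv2.projectPoints(np.array([[*BP[1],.091]]),p['rvec'],p['tvec'],p['intrinsics'],None)[0].ravel()])
```

```text
[ 0.5719 -0.1187  0.1621] [-3.1396e+00 -8.0000e-04  1.3580e+00] (array([ 0.1,  3.3, 97.1]), array([-0.1, -0. ,  0.3]))
[ 0.5721 -0.1184  0.1624] [-3.1401e+00 -6.0000e-04  1.3588e+00] (array([-0.3,  3.2, 97.4]), array([-0.1, -0. ,  0.3]))
blue [324.8 201.3] (305, 171, 42, 60)
blue [281.2 181.8] (280, 155, 4, 49)
green [323.9 268.9] (301, 231, 48, 74)
green [281.9 238. ] (280, 215, 5, 45)
[array([324.20716762, 210.49246723])]
```

View pics/t2.png

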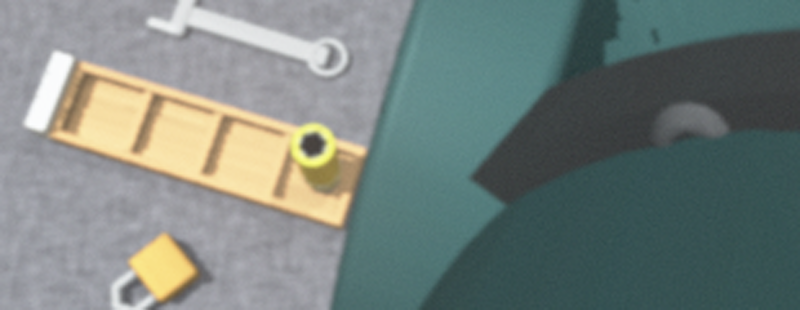

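Yellow stands in the place farthest from the white end; its bore is at crop pixel (313,145) and its foot near (323,180). I'll check the numbers while descending to blue.

Run:
```python
from h import *
p=bot.camera_params('top'); print(ray(p,(160+313/2.58,110+145/2.58),.091)[0], WP[3])
```

```text
[0.57607546 0.05782746 0.091     ] (0.5743, 0.0647)
```

carry_out(
  deltas=[
    {"tx": 0,"ty": 3,"tz": 15,"ax": 0,"ay": 0,"az": 0,"gripper": 0},
    {"tx": 0,"ty": 3,"tz": 40,"ax": 0,"ay": 0,"az": 0,"gripper": 0},
    {"tx": 0,"ty": 3,"tz": 70,"ax": 0,"ay": 0,"az": 0,"gripper": 0},
    {"tx": 0,"ty": 3,"tz": 90,"ax": 0,"ay": 0,"az": 0,"gripper": 0},
    {"tx": 0,"ty": 3,"tz": 97,"ax": 0,"ay": 0,"az": 0,"gripper": 0},
    {"tx": 0,"ty": 3,"tz": 97,"ax": 0,"ay": 0,"az": 0,"gripper": 100},
    {"tx": 0,"ty": 3,"tz": 97,"ax": 0,"ay": 0,"az": 0,"gripper": 255},
    {"tx": 0,"ty": 3,"tz": 97,"ax": 0,"ay": 0,"az": 0,"gripper": 255},
    {"tx": 0,"ty": 3,"tz": 97,"ax": 0,"ay": 0,"az": 0,"gripper": 255},
    {"tx": 0,"ty": 3,"tz": 97,"ax": 0,"ay": 0,"az": 0,"gripper": 255},
  ],
)

```text
time_s: 8.55
eef_pos: [0.5763, -0.1207, 0.0673]
eef_rot: [3.139, 0.0, 1.358]
contact_force: [-1.4, -0.4, 5.2]
opening: 0.0259
grip_force: 48.9
```

Yellow is at about (+4, −6) mm from the place centre, which is inside the tolerance. I lift blue.

carry_out(
  deltas=[
    {"tx": 0,"ty": 0,"tz": -10,"ax": 0,"ay": 0,"az": 0,"gripper": 255},
    {"tx": 0,"ty": 0,"tz": -35,"ax": 0,"ay": 0,"az": 0,"gripper": 255},
    {"tx": 0,"ty": 0,"tz": -65,"ax": 0,"ay": 0,"az": 0,"gripper": 255},
    {"tx": 0,"ty": 0,"tz": -92,"ax": 0,"ay": 0,"az": 0,"gripper": 255},
    {"tx": 0,"ty": 0,"tz": -105,"ax": 0,"ay": 0,"az": 0,"gripper": 255},
    {"tx": 0,"ty": 0,"tz": -105,"ax": 0,"ay": 0,"az": 0,"gripper": 255},
  ],
)

```text
time_s: 9.15
eef_pos: [0.5768, -0.1208, 0.1732]
eef_rot: [3.137, 0.001, 1.358]
contact_force: [-0.5, 0.2, -3.1]
opening: 0.0257
grip_force: 49.6
```

Run:
```python
from h import *
o=bot.get_obs(); print(o['eef_pos'].round(4),o['eef_rot'].round(4),o['opening'],delta(*WP[2],.17,YW))
```

```text
[ 0.5768 -0.1208  0.1732] [3.1375e+00 6.0000e-04 1.3582e+00] 0.025653012481897233 (array([236.5, -35.8,   2.9]), array([0.2, 0. , 6. ]))
```

carry_out(
  deltas=[
    {"tx": 15,"ty": -2,"tz": 0,"ax": 0,"ay": 0,"az": 0,"gripper": 255},
    {"tx": 45,"ty": -6,"tz": 0,"ax": 0,"ay": 0,"az": 1,"gripper": 255},
    {"tx": 80,"ty": -11,"tz": 0,"ax": 0,"ay": 0,"az": 2,"gripper": 255},
    {"tx": 115,"ty": -16,"tz": 0,"ax": 0,"ay": 0,"az": 3,"gripper": 255},
    {"tx": 150,"ty": -21,"tz": 0,"ax": 0,"ay": 0,"az": 4,"gripper": 255},
    {"tx": 185,"ty": -26,"tz": 0,"ax": 0,"ay": 0,"az": 5,"gripper": 255},
    {"tx": 215,"ty": -31,"tz": 0,"ax": 0,"ay": 0,"az": 6,"gripper": 255},
    {"tx": 231,"ty": -33,"tz": 0,"ax": 0,"ay": 0,"az": 6,"gripper": 255},
    {"tx": 236,"ty": -34,"tz": 0,"ax": 0,"ay": 0,"az": 6,"gripper": 255},
    {"tx": 236,"ty": -34,"tz": 0,"ax": 0,"ay": 0,"az": 6,"gripper": 255},
  ],
)

```text
time_s: 10.15
eef_pos: [0.5913, 0.1177, 0.17]
eef_rot: [-3.14, 0.001, 1.255]
contact_force: [0.5, 0.3, -3.1]
opening: 0.0261
grip_force: 49.5
```

Run:
```python
from h import *
o=bot.get_obs(); print(o['eef_pos'].round(4),o['eef_rot'].round(4),o['opening'],delta(*WP[2],.067,YW))
```

```text
[0.5913 0.1177 0.17  ] [-3.1401e+00  1.2000e-03  1.2550e+00] 0.02611871149560287 (array([  0.5,   0.4, 103. ]), array([-0.1,  0.1,  0.1]))
```

carry_out(
  deltas=[
    {"tx": 1,"ty": 0,"tz": 15,"ax": 0,"ay": 0,"az": 0,"gripper": 255},
    {"tx": 1,"ty": 0,"tz": 45,"ax": 0,"ay": 0,"az": 0,"gripper": 255},
    {"tx": 1,"ty": 0,"tz": 75,"ax": 0,"ay": 0,"az": 0,"gripper": 255},
    {"tx": 1,"ty": 0,"tz": 93,"ax": 0,"ay": 0,"az": 0,"gripper": 255},
    {"tx": 1,"ty": 0,"tz": 100,"ax": 0,"ay": 0,"az": 0,"gripper": 255},
    {"tx": 1,"ty": 0,"tz": 102,"ax": 0,"ay": 0,"az": 0,"gripper": 255},
    {"tx": 1,"ty": 0,"tz": 103,"ax": 0,"ay": 0,"az": 0,"gripper": 255},
    {"tx": 1,"ty": 0,"tz": 104,"ax": 0,"ay": 0,"az": 0,"gripper": 255},
    {"tx": 1,"ty": 0,"tz": 105,"ax": 0,"ay": 0,"az": 0,"gripper": 255},
    {"tx": 1,"ty": 0,"tz": 105,"ax": 0,"ay": 0,"az": 0,"gripper": 255},
  ],
)

```text
time_s: 11.15
eef_pos: [0.5934, 0.1185, 0.0674]
eef_rot: [3.139, -0.001, 1.254]
contact_force: [-0.2, 0.4, 4.7]
opening: 0.026
grip_force: 50.1
```

Contact with the floor (4.7 N, down from −3). I release, rise and go back towards green.

carry_out(
  deltas=[
    {"tx": 0,"ty": 0,"tz": 0,"ax": 0,"ay": 0,"az": 0,"gripper": 120},
    {"tx": 0,"ty": 0,"tz": 0,"ax": 0,"ay": 0,"az": 0,"gripper": 0},
    {"tx": 0,"ty": 0,"tz": 0,"ax": 0,"ay": 0,"az": 0,"gripper": 0},
    {"tx": 0,"ty": 0,"tz": 0,"ax": 0,"ay": 0,"az": 0,"gripper": 0},
    {"tx": 0,"ty": 0,"tz": -15,"ax": 0,"ay": 0,"az": 0,"gripper": 0},
    {"tx": 0,"ty": 0,"tz": -45,"ax": 0,"ay": 0,"az": 0,"gripper": 0},
    {"tx": 0,"ty": 0,"tz": -80,"ax": 0,"ay": 0,"az": 0,"gripper": 0},
    {"tx": 0,"ty": 0,"tz": -105,"ax": 0,"ay": 0,"az": 0,"gripper": 0},
    {"tx": 0,"ty": 0,"tz": -105,"ax": 0,"ay": 0,"az": 0,"gripper": 0},
  ],
)

```text
time_s: 12.05
eef_pos: [0.5952, 0.1187, 0.175]
eef_rot: [3.135, -0.003, 1.254]
contact_force: [0.6, -0.3, 0.0]
opening: 0.0853
grip_force: 0.0
```

Run:
```python
from h import *
o=bot.get_obs(); print(o['eef_pos'].round(4),o['eef_rot'].round(4),o['opening'],delta(*BP[2],.17,YB))
```

```text
[0.5952 0.1187 0.175 ] [ 3.1346e+00 -2.8000e-03  1.2537e+00] 0.08526876951378207 (array([-288.5,   60.3,    4.7]), array([ 0.4, -0.1, -5.7]))
```

carry_out(
  deltas=[
    {"tx": -20,"ty": 4,"tz": 0,"ax": 0,"ay": 0,"az": -1,"gripper": 0},
    {"tx": -60,"ty": 12,"tz": 0,"ax": 0,"ay": 0,"az": -2,"gripper": 0},
    {"tx": -105,"ty": 21,"tz": 0,"ax": 0,"ay": 0,"az": -3,"gripper": 0},
    {"tx": -150,"ty": 31,"tz": 0,"ax": 0,"ay": 0,"az": -4,"gripper": 0},
    {"tx": -195,"ty": 41,"tz": 0,"ax": 0,"ay": 0,"az": -5,"gripper": 0},
    {"tx": -240,"ty": 51,"tz": 0,"ax": 0,"ay": 0,"az": -6,"gripper": 0},
    {"tx": -275,"ty": 58,"tz": 0,"ax": 0,"ay": 0,"az": -6,"gripper": 0},
    {"tx": -289,"ty": 62,"tz": 3,"ax": 0,"ay": 0,"az": -6,"gripper": 0},
    {"tx": -289,"ty": 62,"tz": 3,"ax": 0,"ay": 0,"az": -6,"gripper": 0},
    {"tx": -289,"ty": 62,"tz": 3,"ax": 0,"ay": 0,"az": -6,"gripper": 0},
  ],
)

```text
time_s: 13.05
eef_pos: [0.5606, -0.1743, 0.1672]
eef_rot: [-3.14, -0.001, 1.358]
contact_force: [1.5, 0.5, 0.2]
opening: 0.0853
grip_force: 0.0
```

Run:
```python
from h import *
im=bot.camera('wrist');look('pics/t3.png')
o=bot.get_obs(); print(o['eef_pos'].round(4),o['eef_rot'].round(4),delta(*BP[2],.065,YB))
cv2.imwrite('pics/w4.png',im[:,:,::-1]); p=bot.camera_params('wrist')
for c in('green','red'):
    for b in blobs(im,c,(285,0,360,330),100): print(c,cen(b).round(1),cv2.boundingRect(b))
print([cv2.projectPoints(np.array([[*BP[2],.091]]),p['rvec'],p['tvec'],p['intrinsics'],None)[0].ravel()])
```

```text
[ 0.561  -0.1737  0.1677] [-3.1407e+00 -7.0000e-04  1.3597e+00] (array([ -0.2,   1.8, 102.7]), array([-0.1, -0. ,  0.4]))
green [323.4 197.8] (299, 164, 50, 66)
red [322.7 264.3] (302, 230, 43, 68)
[array([322.64699255, 207.76218315])]
```

View pics/t3.png

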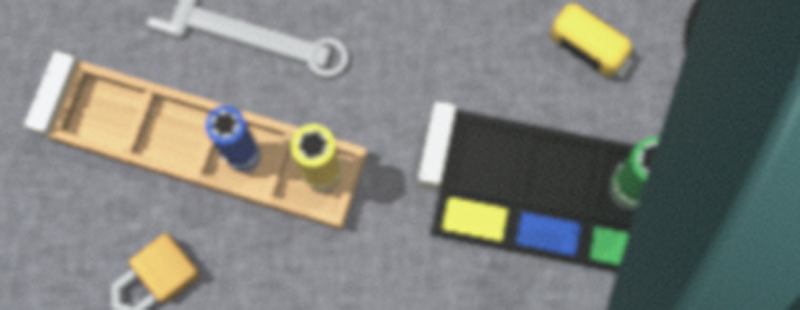

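Blue stands in place 3 (bore at crop pixel (225,123)) and yellow still stands in place 4. I grip green.

Run:
```python
from h import *
p=bot.camera_params('top')
for uv,w in(((225,123),WP[2]),((313,145),WP[3])):
    d=ray(p,(160+uv[0]/2.58,110+uv[1]/2.58),.091)[0,:2]-w; c,s=np.cos(-.3164),np.sin(-.3164); print((c*d[0]+s*d[1])*1e3,(-s*d[0]+c*d[1])*1e3)
```

```text
0.8474040258092089 0.055862533642259585
3.825702443755926 -5.978973156838875
```

carry_out(
  deltas=[
    {"tx": 0,"ty": 2,"tz": 15,"ax": 0,"ay": 0,"az": 0,"gripper": 0},
    {"tx": 0,"ty": 2,"tz": 45,"ax": 0,"ay": 0,"az": 0,"gripper": 0},
    {"tx": 0,"ty": 2,"tz": 75,"ax": 0,"ay": 0,"az": 0,"gripper": 0},
    {"tx": 0,"ty": 2,"tz": 95,"ax": 0,"ay": 0,"az": 0,"gripper": 0},
    {"tx": 0,"ty": 2,"tz": 102,"ax": 0,"ay": 0,"az": 0,"gripper": 0},
    {"tx": 0,"ty": 2,"tz": 102,"ax": 0,"ay": 0,"az": 0,"gripper": 100},
    {"tx": 0,"ty": 2,"tz": 102,"ax": 0,"ay": 0,"az": 0,"gripper": 255},
    {"tx": 0,"ty": 2,"tz": 102,"ax": 0,"ay": 0,"az": 0,"gripper": 255},
    {"tx": 0,"ty": 2,"tz": 102,"ax": 0,"ay": 0,"az": 0,"gripper": 255},
    {"tx": 0,"ty": 2,"tz": 102,"ax": 0,"ay": 0,"az": 0,"gripper": 255},
  ],
)

```text
time_s: 14.15
eef_pos: [0.564, -0.1764, 0.0676]
eef_rot: [3.139, 0.001, 1.358]
contact_force: [-1.2, 0.3, 5.9]
opening: 0.0322
grip_force: 49.1
```

carry_out(
  deltas=[
    {"tx": 0,"ty": 0,"tz": -10,"ax": 0,"ay": 0,"az": 0,"gripper": 255},
    {"tx": 0,"ty": 0,"tz": -35,"ax": 0,"ay": 0,"az": 0,"gripper": 255},
    {"tx": 0,"ty": 0,"tz": -65,"ax": 0,"ay": 0,"az": 0,"gripper": 255},
    {"tx": 0,"ty": 0,"tz": -92,"ax": 0,"ay": 0,"az": 0,"gripper": 255},
    {"tx": 0,"ty": 0,"tz": -105,"ax": 0,"ay": 0,"az": 0,"gripper": 255},
    {"tx": 15,"ty": -1,"tz": -105,"ax": 0,"ay": 0,"az": 0,"gripper": 255},
    {"tx": 40,"ty": -3,"tz": -105,"ax": 0,"ay": 0,"az": 0,"gripper": 255},
    {"tx": 65,"ty": -5,"tz": -105,"ax": 0,"ay": 0,"az": 0,"gripper": 255},
    {"tx": 85,"ty": -7,"tz": -105,"ax": 0,"ay": 0,"az": 0,"gripper": 255},
    {"tx": 100,"ty": -8,"tz": -105,"ax": 0,"ay": 0,"az": 0,"gripper": 255},
  ],
)

```text
time_s: 15.15
eef_pos: [0.575, -0.074, 0.1695]
eef_rot: [-3.138, -0.001, 1.359]
contact_force: [0.3, -0.3, -2.4]
opening: 0.0323
grip_force: 50.0
```

carry_out(
  deltas=[
    {"tx": 20,"ty": -2,"tz": 0,"ax": 0,"ay": 0,"az": 0,"gripper": 255},
    {"tx": 50,"ty": -4,"tz": 0,"ax": 0,"ay": 0,"az": 1,"gripper": 255},
    {"tx": 85,"ty": -7,"tz": 0,"ax": 0,"ay": 0,"az": 2,"gripper": 255},
    {"tx": 120,"ty": -10,"tz": 0,"ax": 0,"ay": 0,"az": 3,"gripper": 255},
    {"tx": 155,"ty": -12,"tz": 0,"ax": 0,"ay": 0,"az": 4,"gripper": 255},
    {"tx": 190,"ty": -15,"tz": 0,"ax": 0,"ay": 0,"az": 5,"gripper": 255},
    {"tx": 225,"ty": -18,"tz": 0,"ax": 0,"ay": 0,"az": 6,"gripper": 255},
    {"tx": 242,"ty": -19,"tz": 0,"ax": 0,"ay": 0,"az": 6,"gripper": 255},
    {"tx": 248,"ty": -19,"tz": 0,"ax": 0,"ay": 0,"az": 6,"gripper": 255},
    {"tx": 248,"ty": -19,"tz": 0,"ax": 0,"ay": 0,"az": 6,"gripper": 255},
  ],
)

```text
time_s: 16.15
eef_pos: [0.6097, 0.1701, 0.1703]
eef_rot: [-3.141, 0.001, 1.255]
contact_force: [-0.2, -0.7, -2.2]
opening: 0.0325
grip_force: 50.0
```

Run:
```python
from h import *
bot.camera('wrist'); o=bot.get_obs(); print(o['eef_pos'].round(4),o['eef_rot'].round(4),o['opening'],delta(*WP[1],.067,YW))
```

```text
[0.6097 0.1692 0.1704] [-3.1409e+00  1.4000e-03  1.2540e+00] 0.03188973738882092 (array([  1.9,  -1. , 103.4]), array([-0. ,  0.1, -0. ]))
```

carry_out(
  deltas=[
    {"tx": 2,"ty": -1,"tz": 15,"ax": 0,"ay": 0,"az": 0,"gripper": 255},
    {"tx": 2,"ty": -1,"tz": 45,"ax": 0,"ay": 0,"az": 0,"gripper": 255},
    {"tx": 2,"ty": -1,"tz": 75,"ax": 0,"ay": 0,"az": 0,"gripper": 255},
    {"tx": 2,"ty": -1,"tz": 93,"ax": 0,"ay": 0,"az": 0,"gripper": 255},
    {"tx": 2,"ty": -1,"tz": 100,"ax": 0,"ay": 0,"az": 0,"gripper": 255},
    {"tx": 2,"ty": -1,"tz": 102,"ax": 0,"ay": 0,"az": 0,"gripper": 255},
    {"tx": 2,"ty": -1,"tz": 103,"ax": 0,"ay": 0,"az": 0,"gripper": 255},
    {"tx": 2,"ty": -1,"tz": 104,"ax": 0,"ay": 0,"az": 0,"gripper": 255},
    {"tx": 2,"ty": -1,"tz": 105,"ax": 0,"ay": 0,"az": 0,"gripper": 255},
    {"tx": 2,"ty": -1,"tz": 105,"ax": 0,"ay": 0,"az": 0,"gripper": 255},
  ],
)

```text
time_s: 17.2
eef_pos: [0.6108, 0.1724, 0.0676]
eef_rot: [3.139, -0.001, 1.254]
contact_force: [-1.4, -0.6, 4.1]
opening: 0.0323
grip_force: 50.6
```

carry_out(
  deltas=[
    {"tx": 0,"ty": 0,"tz": 0,"ax": 0,"ay": 0,"az": 0,"gripper": 120},
    {"tx": 0,"ty": 0,"tz": 0,"ax": 0,"ay": 0,"az": 0,"gripper": 0},
    {"tx": 0,"ty": 0,"tz": 0,"ax": 0,"ay": 0,"az": 0,"gripper": 0},
    {"tx": 0,"ty": 0,"tz": 0,"ax": 0,"ay": 0,"az": 0,"gripper": 0},
    {"tx": 0,"ty": 0,"tz": -15,"ax": 0,"ay": 0,"az": 0,"gripper": 0},
    {"tx": 0,"ty": 0,"tz": -45,"ax": 0,"ay": 0,"az": 0,"gripper": 0},
    {"tx": 0,"ty": 0,"tz": -80,"ax": 0,"ay": 0,"az": 0,"gripper": 0},
    {"tx": 0,"ty": 0,"tz": -105,"ax": 0,"ay": 0,"az": 0,"gripper": 0},
    {"tx": 0,"ty": 0,"tz": -105,"ax": 0,"ay": 0,"az": 0,"gripper": 0},
    {"tx": 0,"ty": 0,"tz": -105,"ax": 0,"ay": 0,"az": 0,"gripper": 0},
  ],
)

```text
time_s: 18.2
eef_pos: [0.6102, 0.1722, 0.1724]
eef_rot: [3.14, -0.001, 1.254]
contact_force: [-1.2, 0.0, 0.3]
opening: 0.0856
grip_force: 0.0
```

Run:
```python
from h import *
bot.camera('wrist'); o=bot.get_obs(); print(o['eef_pos'].round(4),o['eef_rot'].round(4),delta(*BP[3],.17,YB))
```

```text
[0.6094 0.1721 0.1711] [-3.1414e+00  2.0000e-04  1.2535e+00] (array([-399.3,   69.6,    1.2]), array([-0. ,  0. , -5.7]))
```

carry_out(
  deltas=[
    {"tx": -20,"ty": 4,"tz": 0,"ax": 0,"ay": 0,"az": 0,"gripper": 0},
    {"tx": -60,"ty": 10,"tz": 0,"ax": 0,"ay": 0,"az": -1,"gripper": 0},
    {"tx": -105,"ty": 18,"tz": 0,"ax": 0,"ay": 0,"az": -2,"gripper": 0},
    {"tx": -150,"ty": 26,"tz": 0,"ax": 0,"ay": 0,"az": -3,"gripper": 0},
    {"tx": -195,"ty": 34,"tz": 0,"ax": 0,"ay": 0,"az": -4,"gripper": 0},
    {"tx": -240,"ty": 42,"tz": 0,"ax": 0,"ay": 0,"az": -5,"gripper": 0},
    {"tx": -285,"ty": 50,"tz": 0,"ax": 0,"ay": 0,"az": -6,"gripper": 0},
    {"tx": -330,"ty": 58,"tz": 0,"ax": 0,"ay": 0,"az": -6,"gripper": 0},
    {"tx": -370,"ty": 65,"tz": 0,"ax": 0,"ay": 0,"az": -6,"gripper": 0},
    {"tx": -390,"ty": 68,"tz": 0,"ax": 0,"ay": 0,"az": -6,"gripper": 0},
  ],
)

```text
time_s: 19.25
eef_pos: [0.5511, -0.2226, 0.1696]
eef_rot: [-3.139, 0.0, 1.356]
contact_force: [-0.3, 0.6, -0.5]
opening: 0.0854
grip_force: 0.0
```

carry_out(
  deltas=[
    {"tx": -9,"ty": 2,"tz": 0,"ax": 0,"ay": 0,"az": 0,"gripper": 0},
    {"tx": -9,"ty": 2,"tz": 0,"ax": 0,"ay": 0,"az": 0,"gripper": 0},
    {"tx": -9,"ty": 2,"tz": 0,"ax": 0,"ay": 0,"az": 0,"gripper": 0},
  ],
)

```text
time_s: 19.55
eef_pos: [0.5524, -0.2276, 0.1703]
eef_rot: [-3.14, -0.001, 1.359]
contact_force: [0.1, 0.6, -0.1]
opening: 0.0855
grip_force: 0.0
```

Run:
```python
from h import *
im=bot.camera('wrist');look('pics/t4.png')
o=bot.get_obs(); print(o['eef_pos'].round(4),o['eef_rot'].round(4),delta(*BP[3],.065,YB)); p=bot.camera_params('wrist')
for b in blobs(im,'red',(285,0,360,330),100): print(cen(b).round(1),cv2.boundingRect(b))
print([cv2.projectPoints(np.array([[*BP[3],.091]]),p['rvec'],p['tvec'],p['intrinsics'],None)[0].ravel()])
```

```text
[ 0.5527 -0.2272  0.1707] [-3.1407e+00 -6.0000e-04  1.3597e+00] (array([ -2.2,  -1.3, 105.7]), array([-0.1, -0. ,  0.4]))
[318.5 199.1] (296, 167, 46, 63)
[array([318.10468913, 208.90527126])]
```

View pics/t4.png

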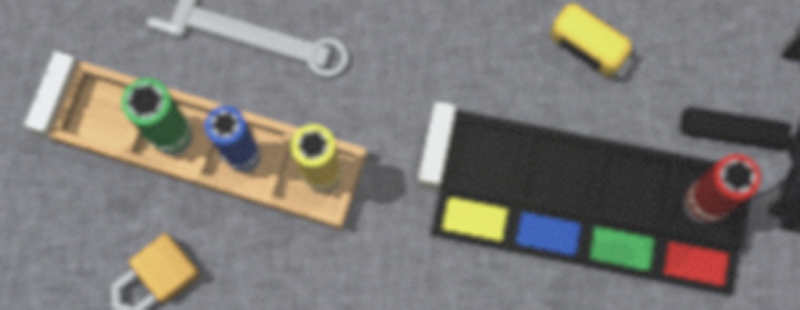

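Green stands in place 2 (bore at crop pixel (147,100)), with blue and yellow still standing. Red is alone at (738,177). I grip red.

carry_out(
  deltas=[
    {"tx": -2,"ty": -1,"tz": 15,"ax": 0,"ay": 0,"az": 0,"gripper": 0},
    {"tx": -2,"ty": -1,"tz": 45,"ax": 0,"ay": 0,"az": 0,"gripper": 0},
    {"tx": -2,"ty": -1,"tz": 75,"ax": 0,"ay": 0,"az": 0,"gripper": 0},
    {"tx": -2,"ty": -1,"tz": 97,"ax": 0,"ay": 0,"az": 0,"gripper": 0},
    {"tx": -2,"ty": -1,"tz": 105,"ax": 0,"ay": 0,"az": 0,"gripper": 0},
    {"tx": -2,"ty": -1,"tz": 105,"ax": 0,"ay": 0,"az": 0,"gripper": 100},
    {"tx": -2,"ty": -1,"tz": 105,"ax": 0,"ay": 0,"az": 0,"gripper": 255},
    {"tx": -2,"ty": -1,"tz": 105,"ax": 0,"ay": 0,"az": 0,"gripper": 255},
    {"tx": -2,"ty": -1,"tz": 105,"ax": 0,"ay": 0,"az": 0,"gripper": 255},
    {"tx": -2,"ty": -1,"tz": 105,"ax": 0,"ay": 0,"az": 0,"gripper": 255},
  ],
)

```text
time_s: 20.65
eef_pos: [0.5522, -0.2311, 0.0676]
eef_rot: [3.139, 0.001, 1.358]
contact_force: [-1.0, 0.1, 4.7]
opening: 0.0301
grip_force: 49.0
```

Run:
```python
from h import *
p=bot.camera_params('top')
d=ray(p,(160+147/2.58,110+100/2.58),.091)[0,:2]-WP[1]; c,s=np.cos(-.3164),np.sin(-.3164); print((c*d[0]+s*d[1])*1e3,(-s*d[0]+c*d[1])*1e3)
print(delta(*WP[0],.17,YW))
```

```text
0.4828678431128007 0.12083100312286636
(array([ 460.9,  -23.1, -102.8]), array([0.1, 0. , 6. ]))
```

carry_out(
  deltas=[
    {"tx": 0,"ty": 0,"tz": -10,"ax": 0,"ay": 0,"az": 0,"gripper": 255},
    {"tx": 0,"ty": 0,"tz": -35,"ax": 0,"ay": 0,"az": 0,"gripper": 255},
    {"tx": 0,"ty": 0,"tz": -65,"ax": 0,"ay": 0,"az": 0,"gripper": 255},
    {"tx": 0,"ty": 0,"tz": -92,"ax": 0,"ay": 0,"az": 0,"gripper": 255},
    {"tx": 0,"ty": 0,"tz": -105,"ax": 0,"ay": 0,"az": 0,"gripper": 255},
    {"tx": 15,"ty": -1,"tz": -105,"ax": 0,"ay": 0,"az": 0,"gripper": 255},
    {"tx": 40,"ty": -2,"tz": -105,"ax": 0,"ay": 0,"az": 0,"gripper": 255},
    {"tx": 75,"ty": -4,"tz": -105,"ax": 0,"ay": 0,"az": 0,"gripper": 255},
    {"tx": 110,"ty": -5,"tz": -105,"ax": 0,"ay": 0,"az": 0,"gripper": 255},
    {"tx": 145,"ty": -7,"tz": -105,"ax": 0,"ay": 0,"az": 0,"gripper": 255},
  ],
)

```text
time_s: 21.65
eef_pos: [0.5739, -0.0849, 0.1694]
eef_rot: [-3.139, -0.001, 1.358]
contact_force: [0.0, -0.1, -2.3]
opening: 0.03
grip_force: 49.8
```

carry_out(
  deltas=[
    {"tx": 35,"ty": -2,"tz": 0,"ax": 0,"ay": 0,"az": 0,"gripper": 255},
    {"tx": 70,"ty": -3,"tz": 0,"ax": 0,"ay": 0,"az": 1,"gripper": 255},
    {"tx": 110,"ty": -5,"tz": 0,"ax": 0,"ay": 0,"az": 2,"gripper": 255},
    {"tx": 150,"ty": -7,"tz": 0,"ax": 0,"ay": 0,"az": 3,"gripper": 255},
    {"tx": 190,"ty": -9,"tz": 0,"ax": 0,"ay": 0,"az": 4,"gripper": 255},
    {"tx": 230,"ty": -11,"tz": 0,"ax": 0,"ay": 0,"az": 5,"gripper": 255},
    {"tx": 270,"ty": -13,"tz": 0,"ax": 0,"ay": 0,"az": 6,"gripper": 255},
    {"tx": 300,"ty": -14,"tz": 0,"ax": 0,"ay": 0,"az": 6,"gripper": 255},
    {"tx": 314,"ty": -15,"tz": 0,"ax": 0,"ay": 0,"az": 6,"gripper": 255},
    {"tx": 314,"ty": -15,"tz": 0,"ax": 0,"ay": 0,"az": 6,"gripper": 255},
  ],
)

```text
time_s: 22.65
eef_pos: [0.6254, 0.2249, 0.1694]
eef_rot: [-3.139, 0.001, 1.256]
contact_force: [-0.2, -0.9, -2.7]
opening: 0.03
grip_force: 49.8
```

Run:
```python
from h import *
bot.camera('wrist');bot.camera('wrist'); o=bot.get_obs(); print(o['eef_pos'].round(4),o['eef_rot'].round(4),o['opening'],delta(*WP[0],.067,YW))
```

```text
[0.6255 0.2221 0.1699] [-3.1399e+00  2.0000e-03  1.2541e+00] 0.03009008429649015 (array([  2.7,   0.5, 102.9]), array([-0.1,  0.1,  0. ]))
```

carry_out(
  deltas=[
    {"tx": 2,"ty": 0,"tz": 15,"ax": 0,"ay": 0,"az": 0,"gripper": 255},
    {"tx": 2,"ty": 0,"tz": 45,"ax": 0,"ay": 0,"az": 0,"gripper": 255},
    {"tx": 2,"ty": 0,"tz": 75,"ax": 0,"ay": 0,"az": 0,"gripper": 255},
    {"tx": 2,"ty": 0,"tz": 93,"ax": 0,"ay": 0,"az": 0,"gripper": 255},
    {"tx": 2,"ty": 0,"tz": 100,"ax": 0,"ay": 0,"az": 0,"gripper": 255},
    {"tx": 2,"ty": 0,"tz": 102,"ax": 0,"ay": 0,"az": 0,"gripper": 255},
    {"tx": 2,"ty": 0,"tz": 103,"ax": 0,"ay": 0,"az": 0,"gripper": 255},
    {"tx": 2,"ty": 0,"tz": 104,"ax": 0,"ay": 0,"az": 0,"gripper": 255},
    {"tx": 2,"ty": 0,"tz": 105,"ax": 0,"ay": 0,"az": 0,"gripper": 255},
    {"tx": 2,"ty": 0,"tz": 105,"ax": 0,"ay": 0,"az": 0,"gripper": 255},
  ],
)

```text
time_s: 23.75
eef_pos: [0.6281, 0.2248, 0.0677]
eef_rot: [3.14, -0.001, 1.254]
contact_force: [-2.0, -1.1, 4.6]
opening: 0.0295
grip_force: 50.6
```

Red is on the floor. I release, rise and move clear for the last look.

carry_out(
  deltas=[
    {"tx": 0,"ty": 0,"tz": 0,"ax": 0,"ay": 0,"az": 0,"gripper": 120},
    {"tx": 0,"ty": 0,"tz": 0,"ax": 0,"ay": 0,"az": 0,"gripper": 0},
    {"tx": 0,"ty": 0,"tz": 0,"ax": 0,"ay": 0,"az": 0,"gripper": 0},
    {"tx": 0,"ty": 0,"tz": 0,"ax": 0,"ay": 0,"az": 0,"gripper": 0},
    {"tx": 0,"ty": 0,"tz": -15,"ax": 0,"ay": 0,"az": 0,"gripper": 0},
    {"tx": 0,"ty": 0,"tz": -45,"ax": 0,"ay": 0,"az": 0,"gripper": 0},
    {"tx": 0,"ty": 0,"tz": -80,"ax": 0,"ay": 0,"az": 0,"gripper": 0},
    {"tx": 0,"ty": 0,"tz": -110,"ax": 0,"ay": 0,"az": 0,"gripper": 0},
    {"tx": 0,"ty": 0,"tz": -120,"ax": 0,"ay": 0,"az": 0,"gripper": 0},
  ],
)

```text
time_s: 24.65
eef_pos: [0.6296, 0.2253, 0.191]
eef_rot: [3.136, -0.004, 1.254]
contact_force: [0.3, -0.3, 0.2]
opening: 0.0853
grip_force: 0.0
```

carry_out(
  deltas=[
    {"tx": -45,"ty": 8,"tz": 0,"ax": 0,"ay": 0,"az": 0,"gripper": 0},
    {"tx": -90,"ty": 16,"tz": 0,"ax": 0,"ay": 0,"az": 0,"gripper": 0},
    {"tx": -135,"ty": 24,"tz": 0,"ax": 0,"ay": 0,"az": 0,"gripper": 0},
    {"tx": -180,"ty": 32,"tz": 0,"ax": 0,"ay": 0,"az": 0,"gripper": 0},
    {"tx": -225,"ty": 40,"tz": 0,"ax": 0,"ay": 0,"az": 0,"gripper": 0},
    {"tx": -270,"ty": 48,"tz": 0,"ax": 0,"ay": 0,"az": 0,"gripper": 0},
    {"tx": -315,"ty": 56,"tz": 0,"ax": 0,"ay": 0,"az": 0,"gripper": 0},
    {"tx": -350,"ty": 62,"tz": 0,"ax": 0,"ay": 0,"az": 0,"gripper": 0},
    {"tx": -370,"ty": 66,"tz": 0,"ax": 0,"ay": 0,"az": 0,"gripper": 0},
    {"tx": -370,"ty": 66,"tz": 0,"ax": 0,"ay": 0,"az": 0,"gripper": 0},
  ],
)

```text
time_s: 25.65
eef_pos: [0.574, -0.1504, 0.1859]
eef_rot: [-3.141, 0.001, 1.25]
contact_force: [-0.4, 1.0, 0.5]
opening: 0.0854
grip_force: 0.0
```

Run:
```python
from h import *
look('pics/t5.png'); print(bot.get_obs()['contact_force'])
```

```text
[-0.04737045 -0.00751635 -0.00783379]
```

View pics/t5.png

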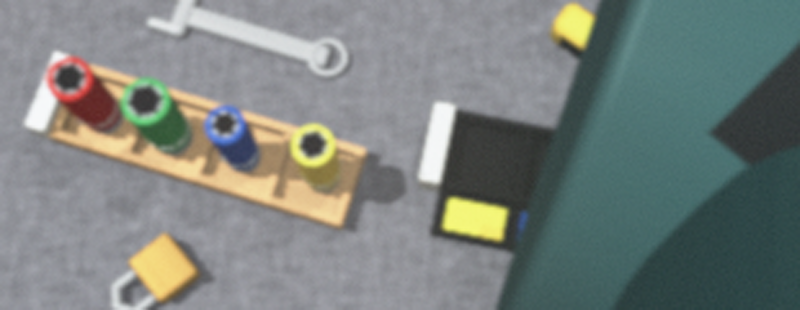

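All four stand upright in the wooden tray. From the white end they run red, green, blue, yellow, with bores at crop pixels (70,77), (147,100), (225,123) and (313,145). That is the mirror order, and yellow's 6 mm offset along the row is well within the 14 mm allowed.

```bash
python3 -c "
from bench import bot
print(bot.finish_job())"
```

```text
the job is handed in; nothing more can be done
None
```

I moved all four sockets to the wooden tray in reverse order (red, green, blue, yellow from its white end); the last picture showed all four standing, and I handed the job in at about 26 s; the hand-in gave no verdict.

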